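# Empty the laminating press and hold its lid at the stay mark

## Task

The bent bracket in the open laminating press has cured: lift it out of the mould and put it in the green tray. Then take the hinged lid by its black bar handle, ease it down until its white pointer stands at the red clip on the quadrant, and finish still holding it there by the bar, so that I can tighten the stay knob. Don't let the lid drop or shut it, and leave the clip and everything else on the bench where they are.

Things in the scene. Friction and masses are not known exactly. Their poses are not given: they have to be found in the camera images.
- press: Bench laminating press, fixed: plywood form block 250 (x) x 180 (y) x 50 mm high, with oak stop blocks up to 68 mm. Origin under the block's centre; turned up to 0.25 rad from the bench axes. Lid hinged along the +y side; the mould cavity opens upward. A grey quadrant with a scale stands on the +x end (x 125 to 148 mm), up to 180 mm above the bench.
- cavity (a point): Centre of the mould cavity's floor, at x -30, y -22 mm on the press, 20 mm above the bench. The cavity is 57 x 57 mm, sides along the press's x and y, 30 mm deep.
- hinge (a point): On the lid's hinge axis, which runs along the press's x: 95 mm towards +y from the block's centre, 68 mm above the bench. The point lies square across from the middle of the bar handle.
- lid (a joint): Opening angle of the lid, rad: 0 shut (level over the form, reaching to the press's -y), pi/2 upright, 1.8 open stop. Starts at 1.6 to 1.72 and stays there by itself; the hinge is slightly stiff, but below about 1.3 the lid (about 0.75 kg) falls shut if not held. A maple plug 117 mm from the hinge stands out 40 mm on its inner face.
- handle (a point): The lid's handle: smooth black round bar, 16 mm thick, 125 mm long, 30 mm clear of the lid's free edge on a post at each end. The point is at the bar's middle, x along the bar (and hinge). With the lid at angle q, from hinge it is -223 cos q + 9 sin q mm along the press's y and 223 sin q + 9 cos q mm up. It can turn between the fingers as the lid swings.
- clip (a joint): Lid angle (rad, same sense as lid) at which the red clip is set, 0.6 to 1.0. The clip sits on the quadrant's rim by friction: leave it.
- mark (a point): Middle of the red clip's outer end, on the quadrant's rim, 114 mm from the hinge axis. The clip is 16 mm wide along the rim, 24 mm long radially.
- pointer (a point): Tip of the lid's white pointer, beside the quadrant, 114 mm from the hinge axis, 145 mm towards the press's +x from hinge. It meets mark when lid equals clip.
- bracket: The formed part: a U-shaped bracket of bent dark and light veneers, 54 (x) x 54 (y) x 46 mm high, walls 7 mm, about 45 g, open at the top and at both y ends, its two legs at x +-27 mm pointing up. Origin under its centre. At the start it stands on the cavity floor, axes as the press's (yaw off by at most 0.02), legs standing 16 mm proud of the form.
- tray: Green open tray, fixed, 150 (x) x 190 (y) x 28 mm high, walls and floor 4 mm. Origin under its centre.
- offcut_box: Wooden box of offcuts, fixed, 150 x 190 x 45 mm high; not for the bracket. Tray and box may stand in either of two places.
- glue_bottle: Cream glue bottle with blue label and red nozzle, 57 mm diameter, 173 mm tall; origin under its centre.
- weights: Stack of four grey iron weight plates, 156 mm diameter, 82 mm tall; origin under its centre.
- hammer: Hammer with a wooden handle lying on the bench, 270 mm long; origin under its middle.
- wedge_a: Oak wedge lying flat, 100 x 26 x 14 mm; origin under its centre.
- wedge_b: Second oak wedge lying flat, the same.
- oak_blocks: Pile of three oak blocks glued together, 130 x 45 x 78 mm; origin under its centre.
- spring_clamp: Red spring clamp lying on its side, 140 x 65 x 24 mm; origin under its middle.
- mug: White mug, 74 mm diameter, 85 mm tall; origin under its centre.
Not all that is in view belongs to the job. What is meant by the bracket is not grey, purple or turquoise, and is the smaller of those in its own colour.

How it is judged:
By the outcome, as a careful person would: the job done as asked, in the order asked, and still so for the second after the job is handed in, while the arm keeps its last pose, push and grip.
It also fails if it takes over 58 s, if anything falls off the work surface, if the arm or the gripper's body presses on something with over 40 N, if the wrist force passes 120 N, or if a joint passes its speed limit or range.

## Robot

A 7-joint arm with a two-finger parallel gripper is mounted at the origin on the work surface. World frame = base frame: x ahead of the robot, y to its left, z up, the work surface at z = 0. Lengths are in m, angles in rad, forces in N, time in s.
With the tool pointing down it reaches from about 0.4 to 0.85 m from the base axis. Payload 4.5 kg.
Tool frame: the origin (TCP) lies midway between the tips of the shut fingers; the grasp point (between the pads) lies 19 mm behind it; z points along the fingers, y is the line along which they close (so a half turn about z gives the same grasp; the last joint's range is limited). The gripper opens to 88 mm and grips with 3 to 60 N. Pads are 18 mm wide; open, the fingers measure 123 mm over their backs; the gripper's body (75 mm by 187 mm) begins 45 mm behind the grasp point.
Start: joints at [0.034, 0.689, -0.195, 1.565, 0.157, 0.902, -0.215], TCP at [0.625, 0, 0.239] pointing down, gripper open.
Joint ranges: [-3.01, 3.01], [-0.46, 2.08], [-1.47, 1.51], [0.13, 2.56], [-1, 4.14], [0.04, 2.09], [-2.66, 2.66]. Speed limits (rad/s): [2.57, 2.57, 3.14, 3.14, 3.14, 3.14, 3.14].

## Interface

Orientations are given as a unit quaternion [x, y, z, w].
In Python, from plant import r gives the robot as it stands. The module is installed in compiled form; this text tells all that it offers.
- The arm moves only by the tool step_arm, never from a script. Its argument "series" is a list of rows, each a list of 7 numbers: the shift along the world's x, y, z in mm, then the turn, a rotation vector about the world's x, y, z in rad, then the closure, from 0 (fully open) to 1 (shut). A call has 1 to 20 rows; each row shifts and turns the commanded pose from where the row before left it; what a row does not reach is not made up. A row lasts 1/10 s, in which the tool goes at most 50 mm and 8.59 degrees, less where a joint would pass 70% of its speed; a pose out of reach is approached as far as the arm can. A call is refused whole if a number of a shift passes 50 or a number of a turn 0.15, either way. A call with a gripper value outside its range is refused whole. The fingers move at their own pace and stop on an object; "force" is the grip in N (left out, the last holds). Time passes only in rows, so rows that do not move let the fingers close. It gives the time, the measured TCP pose, the force, the opening and the grip force at its end, in the units of the state.
- r.get_state(): the state, without advancing time (a new reading comes with each control period).
- r.snapshot(name): name is "scene" or "side" or "wrist"; returns (picture, depth): 384x512x3 uint8, blue, green, red; 384x512 float32, m along the optical axis (not along the pixel's ray), 0 where there is no reading.
- r.get_calibration(name): a dict with "intrinsics" (3x3 intrinsics, pixels), "dist_coeffs" ([k1, k2, p1, p2, k3] as OpenCV has them; the pictures are not rectified), "pose" (4x4, takes a point from camera to world coordinates). Camera axes: x right, y up, looking along -z (the intrinsics and any distortion apply to the point x, -y, -z); pixel columns grow to the right and rows downward; lengths in m; the calibration is good to about 2 mm. A picture is of the moment at which its call begins: read the wrist's pose just before it. get_calibration takes no time and is no camera call; for the wrist camera it gives the pose at the moment of the call.
- r.finish_job(): hands the job in; it is judged then, once.
The state is a dict: "clock": time; "q": joint angles; "qd": joint speeds; "joint_torque": joint torques, N m; "tool_pos": TCP position; "eef_rot": TCP orientation; "contact_force": force on the tool from outside, world axes, zero at the start; "moment": the same for the moment, N m; "opening": opening from 0.0 (shut) to 1.0 (fully open); "finger_force": force on a finger pad.
Only numpy, scipy, OpenCV 4.12 (cv2) and the standard library are available. Lean on these libraries where they do the work, as an engineer would, in place of code of your own. Each camera call takes 0.05 s, during which the arm holds its last target. There are 200 camera calls.

## Working session

There is one attempt and no reset: what is moved stays moved. The work goes in short steps, Python scripts to look and compute and a tool call to move; the robot and the scene stay as the last step left them, time stands still between calls to the robot, and variables do not carry over. Pictures are saved under pics/ and viewed, at most 10 in all, crops included, and the job is handed in when it is done.

Besides the shell and the picture viewer there is one more tool, called after "Call:" by a JSON object that holds its "method" and its "body", one argument or row to a line. step_arm: Moves the arm, as the interface text tells. Its arguments: {"type":"object","properties":{"series":{"type":"array"},"force":{"type":"number"}},"required":["series"]}

```bash
mkdir -p pics
cat > h.py <<'E'
import numpy as np, cv2
from plant import r
def snap(n):
    c=r.get_calibration(n); p,d=r.snapshot(n)
    np.savez(f'{n}.npz',p=p,d=d,K=c["intrinsics"],D=np.array(c["dist_coeffs"],float),T=c["pose"]); return load(n)
def load(n):
    return dict(np.load(f'{n}.npz'))
def rays(s,uv):
    uv=np.asarray(uv,float).reshape(-1,1,2)
    n=cv2.undistortPoints(uv,s['K'],s['D']).reshape(-1,2)
    return np.c_[n[:,0],-n[:,1],-np.ones(len(n))]
def pts(s,uv):
    uv=np.asarray(uv).reshape(-1,2); c=rays(s,uv)
    d=s['d'][uv[:,1].astype(int),uv[:,0].astype(int)]
    return (c*d[:,None])@s['T'][:3,:3].T+s['T'][:3,3]
def plane(s,uv,z):
    c=rays(s,uv)@s['T'][:3,:3].T; o=s['T'][:3,3]
    return o+c*((z-o[2])/c[:,2])[:,None]
def cloud(s):
    v,u=np.mgrid[0:384,0:512]; return pts(s,np.c_[u.ravel(),v.ravel()]).reshape(384,512,3)
E
python3 - <<'E'
from h import *
a=[]
for n in("scene","side"):
    s=snap(n); a.append(s['p']); cv2.imwrite(f'pics/{n}0.png',cv2.resize(s['p'],(800,600),interpolation=cv2.INTER_CUBIC)); print(n,s['T'].round(3).tolist(),s['K'][0,0],(s['d']>0).mean())
print(r.get_state())
E
```

```text
scene [[-0.535, -0.697, 0.477, 1.07], [0.845, -0.441, 0.303, 0.388], [-0.001, 0.565, 0.825, 1.069], [0.0, 0.0, 0.0, 1.0]] 356.1134375944036 0.9960530598958334
side [[0.828, 0.407, -0.387, 0.046], [-0.561, 0.603, -0.567, -0.669], [0.002, 0.687, 0.727, 0.98], [0.0, 0.0, 0.0, 1.0]] 444.9487028333781 0.9960428873697916
{'clock': 0.1, 'q': array([ 0.03379829,  0.68990326, -0.19454187,  1.56621155,  0.15733481,
        0.90245777, -0.21509584]), 'qd': array([-0.0007959 , -0.00120415,  0.00048692, -0.00271311,  0.00013087,
        0.0002243 ,  0.00455927]), 'joint_torque': array([-3.08775299e-03, -5.28501892e+01, -1.27141513e+00, -1.53837240e+01,
       -5.25604945e-02,  1.96265515e-03,  5.71585565e-05]), 'tool_pos': array([ 6.24460209e-01, -3.57180587e-05,  2.37996394e-01]), 'eef_rot': array([ 7.07065161e-01,  7.07147956e-01, -6.01496323e-04, -5.15558865e-04]), 'contact_force': array([-0.20590418,  0.24454332,  0.29770151]), 'moment': array([-9.24698659e-05, -3.51753444e-03, -1.14235446e-02]), 'finger_force': 0.0, 'opening': 0.9988906289890483}
```

View pics/scene0.png

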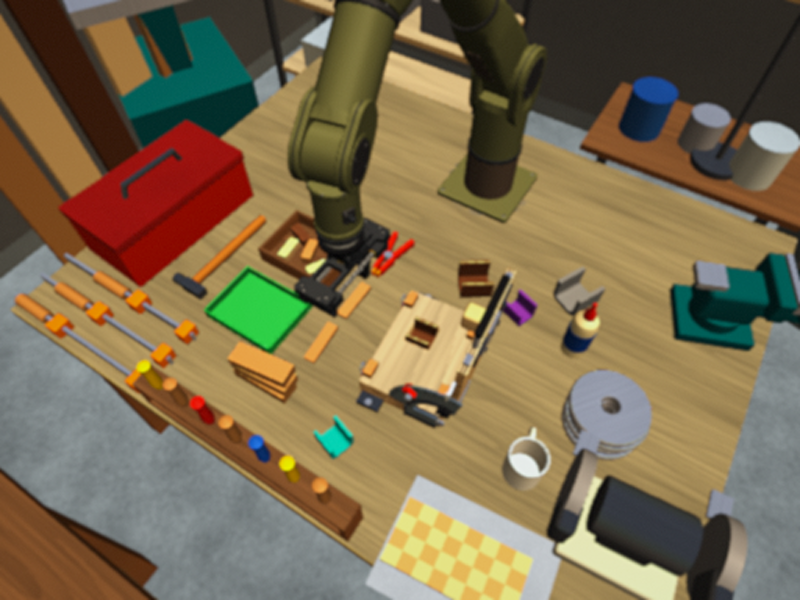

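View pics/side0.png

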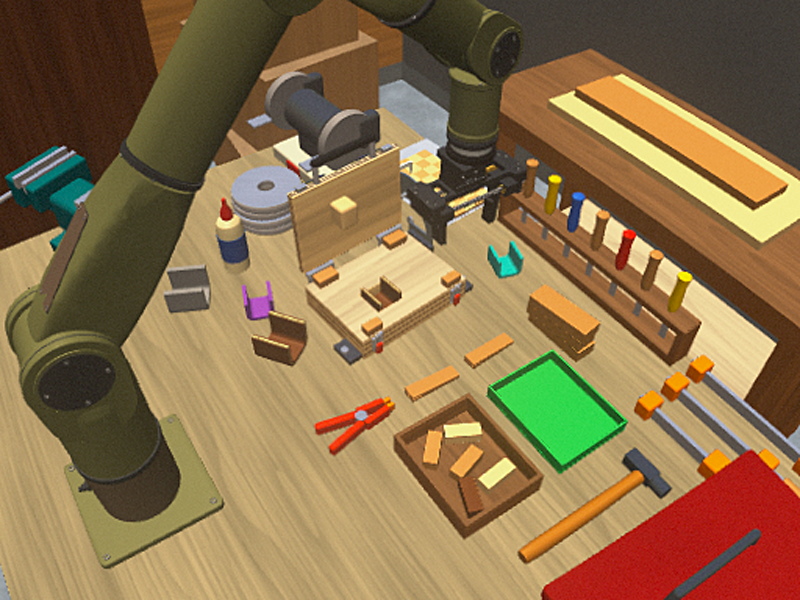

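Candidates: the brown bracket in the mould (scene ~422,332; side ~382,292), a larger brown one on the bench (scene 475,278; side 280,337), and grey, purple and turquoise ones. The one in the mould fits: it is the smaller brown one and stands in the cavity. The tray is at scene (258,308) and the lid stands open.

Run:
```python
from h import *
P=[]
for n in("scene","side"):
    s=load(n); c=cloud(s); hsv=cv2.cvtColor(s['p'],cv2.COLOR_BGR2HSV)
    # tray
    g=cv2.inRange(hsv,(50,150,60),(70,255,255))>0; q=c[g]; q=q[(q[:,2]>.015)&(q[:,2]<.04)]
    print(n,'tray rim',len(q),cv2.minAreaRect(q[:,:2].astype(np.float32)), np.percentile(q[:,2],[5,95]))
    m=((c[...,2]>.044)&(c[...,2]<.056)&(abs(c[...,0]-.62)<.3)&(abs(c[...,1]-.2)<.3)).astype(np.uint8)
    k,l,st,ce=cv2.connectedComponentsWithStats(m)
    i=1+np.argmax(st[1:,4]); q=c[l==i]; print('top',len(q),q.mean(0),cv2.minAreaRect(q[:,:2].astype(np.float32)))
    P.append(q)
    # stop blocks
    q=q[:, :2]; ctr=q.mean(0)
    mm=((c[...,2]>.062)&(c[...,2]<.073)&(np.hypot(c[...,0]-ctr[0],c[...,1]-ctr[1])<.2)).astype(np.uint8)
    k,l,st,ce=cv2.connectedComponentsWithStats(mm)
    for j in range(1,k):
        if st[j,4]>25: print('blk',st[j,4],ce[j].round(),np.median(c[l==j],0).round(4))
    cv2.imwrite(f'pics/{n}z.png',cv2.resize(s['p'][170:290,210:350] if n=='scene' else s['p'][80:240,140:340],None,fx=4,fy=4,interpolation=cv2.INTER_CUBIC))
q=np.concatenate(P); print(cv2.minAreaRect(q[:,:2].astype(np.float32)))
```

```text
scene tray rim 408 ((0.646488606929779, -0.2527484595775604), (0.19215521216392517, 0.14992842078208923), 89.76506805419922) [0.01615882 0.03226845]
top 2473 [0.5545719  0.12150042 0.05203224] ((0.5505614876747131, 0.12383667379617691), (0.25283780694007874, 0.17401054501533508), 8.392621040344238)
blk 51 [263. 191.] [0.4682 0.0442 0.0693]
blk 42 [272. 206.] [0.5025 0.1021 0.067 ]
blk 46 [267. 217.] [0.5495 0.109  0.0679]
blk 69 [237. 235.] [0.6566 0.0637 0.0695]
blk 37 [284. 249.] [0.6176 0.212  0.0704]
blk 38 [270. 264.] [0.6843 0.2009 0.0696]
side tray rim 589 ((0.6452091336250305, -0.25680071115493774), (0.19088010489940643, 0.15401560068130493), 89.51864624023438) [0.01587051 0.03053068]
top 3143 [0.54833035 0.12492311 0.05115751] ((0.5587310194969177, 0.1257631927728653), (0.26576390862464905, 0.19507402181625366), 4.822777271270752)
blk 54 [268. 146.] [0.6827 0.2054 0.0685]
blk 133 [251. 151.] [0.625  0.2156 0.0691]
blk 153 [207. 175.] [0.4579 0.1984 0.0692]
blk 76 [288. 177.] [0.6539 0.0576 0.0682]
blk 50 [249. 181.] [0.5474 0.1086 0.0668]
blk 51 [237. 189.] [0.5016 0.1005 0.067 ]
blk 82 [237. 207.] [0.4649 0.0383 0.0686]
((0.5587310194969177, 0.1257631927728653), (0.26576390862464905, 0.19507402181625366), 4.822777271270752)
```

View pics/scenez.png

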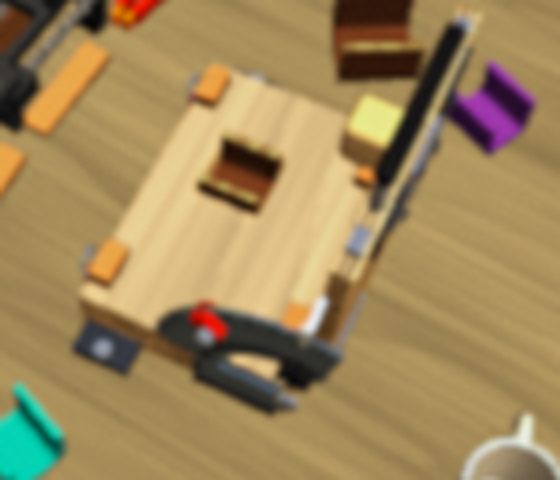

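The crop shows the small brown bracket seated in the mould (crop ~240,172), legs at its ±x ends. The quadrant with the red clip is at (207,325) and the white pointer at (317,315). I'll move above the bracket for a close look.

Call:
{"method": "step_arm", "body": {
  "series": [
    [-25, 26, 0, 0, 0, 0.025, 0],
    [-25, 26, 0, 0, 0, 0.025, 0],
    [-25, 26, 0, 0, 0, 0.025, 0],
    [-25, 26, 0, 0, 0, 0.025, 0],
    [0, 0, 0, 0, 0, 0, 0]
  ]
}}

```text
clock: 0.6
tool_pos: [0.5211, 0.1087, 0.2386]
eef_rot: [0.668, 0.744, -0.0, -0.002]
contact_force: [0.6, 0.2, 0.5]
opening: 0.996
finger_force: 0.0
```

Run:
```python
from h import *
s=snap('wrist'); cv2.imwrite('pics/w1.png',s['p']); st=r.get_state(); print(st['clock'],st['tool_pos'],st['eef_rot'],s['T'].round(3).tolist())
for n in ('scene','side'): snap(n)
c=cloud(s)
m=((c[...,2]>.058)&(c[...,2]<.075)&(np.hypot(c[...,0]-.525,c[...,1]-.105)<.045)).astype(np.uint8)
k,l,t,ce=cv2.connectedComponentsWithStats(m)
for j in range(1,k):
    if t[j,4]>30: print(t[j,4],ce[j],np.median(c[l==j],0),cv2.minAreaRect(c[l==j][:,:2].astype(np.float32)))
```

```text
0.65 [0.52327471 0.10616856 0.23869567] [ 6.69086240e-01  7.43184316e-01 -2.66579407e-04 -7.77167773e-04] [[0.994, -0.105, -0.031, 0.512], [0.109, 0.944, 0.312, 0.191], [-0.003, -0.313, 0.95, 0.386], [0.0, 0.0, 0.0, 1.0]]
402 [235.30845771 175.49004975] [0.50262138 0.10381213 0.06731566] ((0.5025753974914551, 0.10306596755981445), (0.007041261997073889, 0.053265053778886795), 6.758005142211914)
417 [281.97122302 175.54196643] [0.54884397 0.10924718 0.06733509] ((0.5492223501205444, 0.10826367139816284), (0.0070853643119335175, 0.05408639460802078), 6.537950038909912)
```

View pics/w1.png

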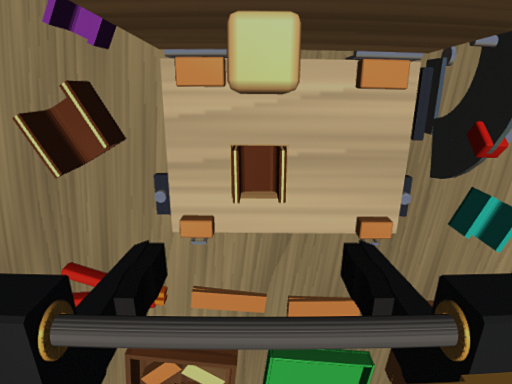

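Run:
```python
from h import *
yaw=.116; X=np.array([np.cos(yaw),np.sin(yaw)]); Y=np.array([-X[1],X[0]])
C=np.array([.5259,.1057])+X*.03+Y*.022; print('press',C)
for n in('wrist','side','scene'):
    s=load(n); c=cloud(s); d=c[...,:2]-C; px,py=d@X,d@Y
    m=(abs(px)<.05)&(py>-.02)&(py<.08)&(c[...,2]>.1)&(c[...,2]<.25)
    hsv=cv2.cvtColor(s['p'],cv2.COLOR_BGR2HSV); m&=(hsv[...,2]>110)&(hsv[...,1]>60)
    if m.sum()>20:
        for a in(px,py,c[...,2]): print(n,m.sum(),np.percentile(a[m],[2,20,50,80,98]).round(4))
s=load('scene'); cv2.imwrite('pics/g1.png',cv2.resize(s['p'][120:300,180:400],None,fx=3.4,fy=3.2,interpolation=cv2.INTER_CUBIC))
```

```text
press [0.55315211 0.13102435]
wrist 2573 [-0.0465 -0.0397 -0.0288 -0.0182 -0.0114]
wrist 2573 [0.0628 0.0662 0.0715 0.0764 0.0796]
wrist 2573 [0.2056 0.208  0.2091 0.2098 0.2109]
side 53 [-0.0499 -0.0492 -0.0478 -0.0448 -0.0391]
side 53 [0.0561 0.0598 0.0645 0.0708 0.0784]
side 53 [0.1695 0.176  0.1863 0.1969 0.2047]
scene 96 [-0.0462 -0.0343 -0.0171 -0.0112  0.022 ]
scene 96 [-0.0109  0.0652  0.0708  0.0755  0.0791]
scene 96 [0.1726 0.1977 0.2084 0.211  0.2452]
```

View pics/g1.png

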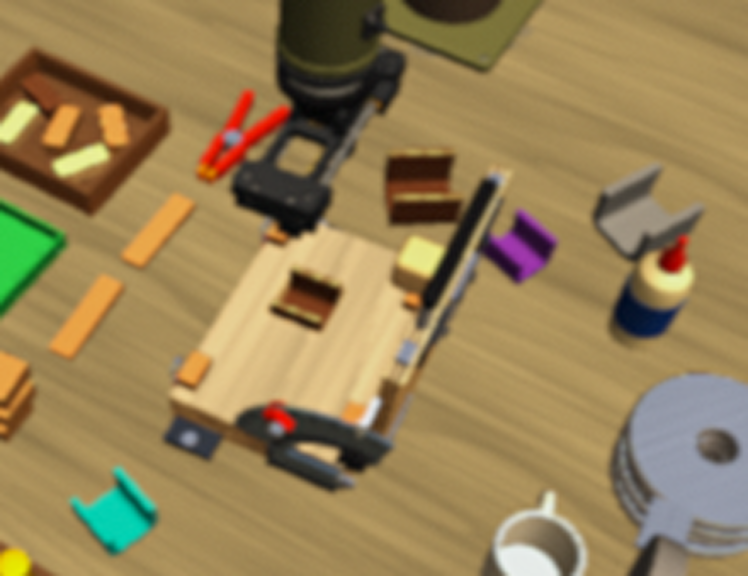

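The view shows the gripper clear of the lid and plug, and the bracket open from above. I'll go down astride its legs, biased 8 mm away from the lid.

Call:
{"method": "step_arm", "body": {
  "series": [
    [3.5, -8, -20, 0, 0, 0.011, 0],
    [0, 0, -30, 0, 0, 0, 0],
    [0, 0, -30, 0, 0, 0, 0],
    [0, 0, -30, 0, 0, 0, 0],
    [0, 0, -30, 0, 0, 0, 0],
    [0, 0, -25, 0, 0, 0, 0],
    [0, 0, -15, 0, 0, 0, 0],
    [0, 0, -4, 0, 0, 0, 0],
    [0, 0, 0, 0, 0, 0, 0]
  ]
}}

```text
clock: 1.65
tool_pos: [0.529, 0.0949, 0.0542]
eef_rot: [0.667, 0.745, -0.0, 0.0]
contact_force: [0.3, -0.2, 0.6]
opening: 1.001
finger_force: 0.0
```

Call:
{"method": "step_arm", "body": {
  "series": [
    [0, 0, 0, 0, 0, 0, 0.6],
    [0, 0, 0, 0, 0, 0, 0.6],
    [0, 0, 0, 0, 0, 0, 0.6],
    [0, 0, 0, 0, 0, 0, 0.6],
    [0, 0, 0, 0, 0, 0, 0.6],
    [0, 0, 0, 0, 0, 0, 0.6]
  ],
  "force": 15
}}

```text
clock: 2.25
tool_pos: [0.528, 0.096, 0.0551]
eef_rot: [0.667, 0.745, -0.0, -0.0]
contact_force: [-2.2, 0.4, 6.0]
opening: 0.61
finger_force: 15.0
```

Call:
{"method": "step_arm", "body": {
  "series": [
    [0, 0, 10, 0, 0, 0, 0.6],
    [0, 0, 20, 0, 0, 0, 0.6],
    [0, 0, 30, 0, 0, 0, 0.6],
    [0, 0, 30, 0, 0, 0, 0.6],
    [0, 0, 20, 0, 0, 0, 0.6],
    [0, 0, 0, 0, 0, 0, 0.6]
  ]
}}

```text
clock: 2.85
tool_pos: [0.5307, 0.0964, 0.1677]
eef_rot: [0.667, 0.745, 0.003, 0.002]
contact_force: [0.5, 0.5, -1.0]
opening: 0.61
finger_force: 15.0
```

Call:
{"method": "step_arm", "body": {
  "series": [
    [10, -30, 0, 0, 0, 0, 0.6],
    [12, -36, 0, 0, 0, -0.02, 0.6],
    [12, -36, 0, 0, 0, -0.02, 0.6],
    [12, -36, 0, 0, 0, -0.02, 0.6],
    [12, -36, 0, 0, 0, -0.02, 0.6],
    [12, -36, 0, 0, 0, -0.02, 0.6],
    [12, -36, 0, 0, 0, -0.02, 0.6],
    [12, -36, 0, 0, 0, 0, 0.6],
    [12, -36, 0, 0, 0, 0, 0.6],
    [12, -32, 0, 0, 0, 0, 0.6],
    [0, 0, 0, 0, 0, 0, 0.6]
  ]
}}

```text
clock: 3.95
tool_pos: [0.6459, -0.2616, 0.163]
eef_rot: [0.713, 0.701, -0.002, 0.002]
contact_force: [-0.7, 0.1, -1.1]
opening: 0.612
finger_force: 15.0
```

Run:
```python
from h import *
a=snap('scene')['p'][110:300,90:330]; b=snap('side')['p'][150:340,200:440]
cv2.imwrite('pics/t1.png',cv2.resize(np.hstack([a,b]),(800,320),interpolation=cv2.INTER_CUBIC)); st=r.get_state(); print(st['clock'],st['tool_pos'],st['eef_rot'],st['opening'],st['finger_force'])
```

```text
4.05 [ 0.64570591 -0.25445821  0.16316517] [ 7.10843714e-01  7.03349284e-01 -3.87570757e-04 -9.21321903e-04] 0.6097598332147033 14.995814859867096
```

View pics/t1.png

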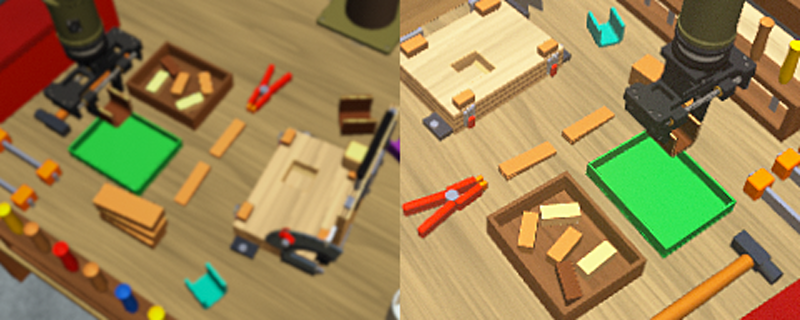

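The bracket hangs in the gripper over the middle of the green tray (left half ~115,115; right half ~680,140), and the mould is empty.

Call:
{"method": "step_arm", "body": {
  "series": [
    [0, 0, -30, 0, 0, 0, 0.6],
    [0, 0, -35, 0, 0, 0, 0.6],
    [0, 0, -30, 0, 0, 0, 0.6],
    [0, 0, -18, 0, 0, 0, 0.6],
    [0, 0, -8, 0, 0, 0, 0.6],
    [0, 0, 0, 0, 0, 0, 0.6],
    [0, 0, -2, 0, 0, 0, 0.6],
    [0, 0, 0, 0, 0, 0, 0.6]
  ]
}}

```text
clock: 4.85
tool_pos: [0.6475, -0.2542, 0.0431]
eef_rot: [0.71, 0.704, 0.001, 0.001]
contact_force: [0.5, 0.8, -0.5]
opening: 0.609
finger_force: 15.0
```

Call:
{"method": "step_arm", "body": {
  "series": [
    [0, 0, 0, 0, 0, 0, 0.35],
    [0, 0, 0, 0, 0, 0, 0.2],
    [0, 0, 0, 0, 0, 0, 0.2],
    [0, 0, 0, 0, 0, 0, 0.2],
    [0, 0, 10, 0, 0, 0, 0.2],
    [0, 0, 35, 0, 0, 0, 0.2],
    [0, 0, 40, 0, 0, 0, 0.2],
    [0, 0, 40, 0, 0, 0, 0.2],
    [0, 0, 40, 0, 0, 0, 0.2],
    [0, 0, 40, 0, 0, 0, 0.2],
    [0, 0, 40, 0, 0, 0, 0.2],
    [0, 0, 0, 0, 0, 0, 0.2]
  ]
}}

```text
clock: 6.05
tool_pos: [0.6499, -0.2547, 0.2946]
eef_rot: [0.71, 0.704, 0.003, 0.006]
contact_force: [0.1, -0.6, 1.0]
opening: 0.805
finger_force: 0.0
```

Run:
```python
from h import *
yaw=.116; X=np.array([np.cos(yaw),np.sin(yaw)]); Y=np.array([-X[1],X[0]]); C=np.array([.55315,.13102])
st=r.get_state(); print(st['clock'],st['tool_pos'],st['eef_rot'])
for n in('scene','side'):
    s=snap(n); c=cloud(s); hsv=cv2.cvtColor(s['p'],cv2.COLOR_BGR2HSV)
    d=c[...,:2]-C; px,py,z=d@X,d@Y,c[...,2]
    m=(abs(c[...,0]-.646)<.065)&(abs(c[...,1]+.255)<.085)&(z>.035)&(z<.06); q=c[m]; print(n,'bracket',len(q),np.median(q,0) if len(q) else '')
    m=(abs(px)<.075)&(py>.06)&(py<.17)&(z>.265)&(z<.33)&(hsv[...,2]<80)
    if m.sum(): print('bar',m.sum(),[np.percentile(a[m],[2,50,98]).round(4) for a in(px,py,z)])
    m=(px>.11)&(px<.18)&(py>-.08)&(py<.12)&(z>.06)&(z<.22)&(hsv[...,1]>150)&((hsv[...,0]<8)|(hsv[...,0]>172))
    if m.sum(): print('red',m.sum(),[np.percentile(a[m],[5,50,95]).round(4) for a in(px,py,z)],np.argwhere(m).mean(0))
    v,u=np.argwhere(m).mean(0).astype(int) if m.sum() else (140,260)
    cv2.imwrite(f'pics/clip_{n}.png',cv2.resize(s['p'][v-40:v+40,u-50:u+50],None,fx=5,fy=5,interpolation=cv2.INTER_CUBIC))
a=cv2.imread('pics/clip_scene.png');b=cv2.imread('pics/clip_side.png');cv2.imwrite('pics/clips.png',cv2.resize(np.hstack([a,b]),(800,320)))
```

```text
6.05 [ 0.6498855  -0.25473794  0.29459454] [0.71045143 0.70371423 0.00332888 0.00582881]
scene bracket 119 [ 0.62689867 -0.24190261  0.04936671]
bar 212 [array([-0.0587,  0.0094,  0.0699]), array([0.1077, 0.114 , 0.1198]), array([0.2886, 0.2996, 0.303 ])]
red 54 [array([0.1366, 0.1419, 0.1485]), array([0.0134, 0.0277, 0.0401]), array([0.1246, 0.1519, 0.1591])] [250.03703704 261.74074074]
side bracket 219 [ 0.66418596 -0.24754941  0.04684073]
bar 245 [array([-0.0646, -0.005 ,  0.0638]), array([0.1017, 0.1068, 0.1158]), array([0.2868, 0.2962, 0.3015])]
red 38 [array([0.1281, 0.1318, 0.1465]), array([0.0136, 0.021 , 0.0295]), array([0.1408, 0.1503, 0.156 ])] [132.10526316 276.        ]
```

View pics/clips.png

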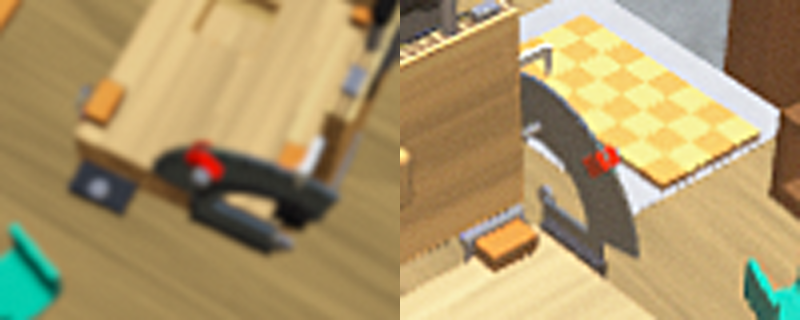

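The bracket stands in the tray. The crops show the red clip on the quadrant's rim (left ~205,160; right ~602,160). I'll work out its angle from rays, then the approach to the bar.

```bash
cat > ang.py <<'E'
from h import *
yaw=.116; X=np.array([np.cos(yaw),np.sin(yaw),0]); Y=np.array([-X[1],X[0],0]); C=np.array([.55315,.13102,0]); Hn=C+.095*Y+np.array([0,0,.068])
def onplane(s,uv,x):
    c=rays(s,uv)@s['T'][:3,:3].T; o=s['T'][:3,3]
    p=o+c*((x-(o-C)@X)/(c@X))[:,None]-Hn
    return p@Y,p[:,2]
def mask(s,col):
    c=cloud(s); hsv=cv2.cvtColor(s['p'],cv2.COLOR_BGR2HSV); d=c-Hn; px,py,z=d@X,d@Y,d[...,2]
    near=(px>.10)&(px<.175)&(np.hypot(py,z)<.15)&(np.hypot(py,z)>.06)&(z>0.01)
    if col=='red': k=(hsv[...,1]>150)&((hsv[...,0]<8)|(hsv[...,0]>172))
    else: k=(hsv[...,1]<50)&(hsv[...,2]>150)
    m=(near&k).astype(np.uint8); m=cv2.morphologyEx(m,cv2.MORPH_OPEN,np.ones((2,2),np.uint8)) if col!='red' else m
    return np.argwhere(m)[:,::-1]
def report(names):
    for n in names:
        s=load(n)
        for col in('red','white'):
            uv=mask(s,col)
            if len(uv)<6: print(n,col,len(uv)); continue
            for x in(.125,.1365,.148):
                y,z=onplane(s,uv,x); a=np.arctan2(z,-y); R=np.hypot(y,z)
                print(n,col,len(uv),uv.mean(0).round(1),'x',x,'ang',np.percentile(a,[5,50,95]).round(3),'R',np.percentile(R,[5,50,95]).round(4))
E
python3 -c "
from ang import *
report(['scene','side','wrist'])
L=[]
for n in('scene','side','wrist'):
    s=load(n);uv=mask(s,'red').mean(0);d=(rays(s,uv)@s['T'][:3,:3].T)[0];d/=np.linalg.norm(d);M=np.eye(3)-np.outer(d,d);L.append((M,M@s['T'][:3,3]))
import itertools
for S in [(0,1),(0,2),(1,2),(0,1,2)]:
    p=np.linalg.solve(sum(L[i][0] for i in S),sum(L[i][1] for i in S))-Hn;print(S,p@X,p@Y,p[2],np.arctan2(p[2],-p@Y))
"
```

```text
scene red 54 [261.7 250. ] x 0.125 ang [0.286 0.506 0.693] R [0.0678 0.0873 0.1005]
scene red 54 [261.7 250. ] x 0.1365 ang [0.596 0.775 0.911] R [0.0777 0.0976 0.1134]
scene red 54 [261.7 250. ] x 0.148 ang [0.833 0.971 1.074] R [0.0947 0.1142 0.1319]
scene white 46 [312.7 271.4] x 0.125 ang [-2.955  1.629  2.972] R [0.0928 0.1451 0.1755]
scene white 46 [312.7 271.4] x 0.1365 ang [-2.893  1.644  3.017] R [0.1179 0.1538 0.1685]
scene white 46 [312.7 271.4] x 0.148 ang [-3.063  1.651  2.892] R [0.1406 0.1625 0.1921]
side red 38 [276.  132.1] x 0.125 ang [0.786 0.831 0.888] R [0.1058 0.1256 0.1452]
side red 38 [276.  132.1] x 0.1365 ang [0.778 0.83  0.898] R [0.0879 0.108  0.1279]
side red 38 [276.  132.1] x 0.148 ang [0.767 0.83  0.913] R [0.0699 0.0904 0.1105]
side white 15 [258.7 114.9] x 0.125 ang [1.413 1.519 1.582] R [0.0705 0.1366 0.1496]
side white 15 [258.7 114.9] x 0.1365 ang [1.575 1.649 1.738] R [0.0571 0.1251 0.1372]
side white 15 [258.7 114.9] x 0.148 ang [1.684 1.81  2.05 ] R [0.0475 0.1154 0.1262]
wrist red 813 [483.6 141.3] x 0.125 ang [0.87  0.964 1.055] R [0.1006 0.1155 0.1328]
wrist red 813 [483.6 141.3] x 0.1365 ang [0.737 0.853 0.976] R [0.0888 0.1044 0.1219]
wrist red 813 [483.6 141.3] x 0.148 ang [0.574 0.717 0.883] R [0.0788 0.0952 0.1119]
wrist white 0
(0, 1) 0.1401480816893054 -0.06829080231843705 0.07554356737216336 0.8357799144054673
(0, 2) 0.13961721164445481 -0.06879133503869357 0.07486467552078124 0.8276499700227059
(1, 2) 0.13925464091054932 -0.06926512023278088 0.07615229079553232 0.8327241877948396
(0, 1, 2) 0.1398002456377684 -0.068719298402019 0.07542657349862678 0.8318957878993474
```

Call:
{"method": "step_arm", "body": {
  "series": [
    [0, 0, 35, 0, 0, 0, 0.2],
    [0, 0, 35, 0, 0, 0, 0.2],
    [-4, 18, 35, 0, 0, -0.1, 0.2],
    [-8, 35, 0, 0, 0, -0.105, 0.1],
    [-8, 35, 0, 0, 0, -0.105, 0],
    [-8, 35, 0, 0, 0, -0.105, 0],
    [-8, 35, 0, 0, 0, -0.105, 0],
    [-8, 35, 0, 0, 0, -0.105, 0],
    [-8, 35, 0, 0, 0, -0.105, 0],
    [-8, 35, 0, 0, 0, -0.105, 0],
    [-8, 35, 0, 0, 0, -0.105, 0],
    [-8, 35, 0, 0, 0, -0.105, 0],
    [-8, 35, 0, 0, 0, -0.105, 0],
    [-8, 35, 0, 0, 0, -0.105, 0],
    [-8, 35, 0, 0, 0, -0.1, 0],
    [-8, 35, 0, 0, 0, -0.1, 0],
    [-2, 24, 0, 0, 0, 0, 0],
    [0, 0, 0, 0, 0, 0, 0],
    [0, 0, 0, 0, 0, 0, 0]
  ]
}}

```text
clock: 8.05
tool_pos: [0.536, 0.2423, 0.3904]
eef_rot: [0.999, 0.054, -0.001, 0.001]
contact_force: [-0.8, -0.9, -0.1]
opening: 1.001
finger_force: 0.0
```

Run:
```python
from ang import *
st=r.get_state(); print(st['clock'],st['tool_pos'],st['eef_rot'],st['q'].round(2))
for n in('wrist','scene','side'):
    s=snap(n); c=cloud(s); hsv=cv2.cvtColor(s['p'],cv2.COLOR_BGR2HSV)
    d=c-C; px,py,z=d@X,d@Y,c[...,2]
    m=(abs(px)<.055)&(py>.06)&(py<.17)&(z>.275)&(z<.315)&(hsv[...,2]<90)
    if m.sum()>5:
        i=m&(abs(px)<.05); print(n,'bar',m.sum(),[np.percentile(a[m],[2,20,50,80,98]).round(4) for a in(px,py,z)])
cv2.imwrite('pics/w2.png',load('wrist')['p'])
```

```text
8.05 [0.53602073 0.24226361 0.39042524] [ 0.99855938  0.05363319 -0.00118025  0.00111811] [-0.54  0.49  0.06  1.46 -0.03  1.2  -1.94]
wrist bar 2786 [array([-0.0522, -0.0285,  0.0063,  0.0367,  0.0531]), array([0.1061, 0.1091, 0.1135, 0.1182, 0.1211]), array([0.2937, 0.2968, 0.2987, 0.2997, 0.3007])]
scene bar 165 [array([-0.052 , -0.0336, -0.0001,  0.0334,  0.0532]), array([0.1079, 0.1105, 0.1143, 0.1179, 0.1199]), array([0.2966, 0.2982, 0.2996, 0.3011, 0.3025])]
side bar 209 [array([-0.0529, -0.034 , -0.0014,  0.0336,  0.053 ]), array([0.1016, 0.1039, 0.1063, 0.1108, 0.1152]), array([0.2873, 0.2921, 0.2968, 0.2991, 0.3019])]
```

View pics/w2.png

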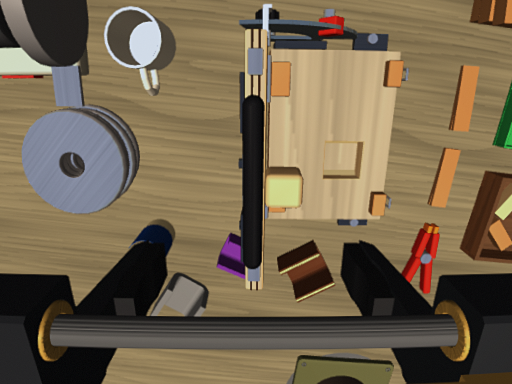

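The bar shows as a black vertical stroke at (253,180) midway between the fingers; the pointer is at (267,15) and the clip at (332,22). I'll descend and take the bar.

Call:
{"method": "step_arm", "body": {
  "series": [
    [4, 1.5, -20, 0, 0, 0.009, 0],
    [0, 0, -30, 0, 0, 0, 0],
    [0, 0, -30, 0, 0, 0, 0],
    [0, 0, -24, 0, 0, 0, 0],
    [0, 0, -12, 0, 0, 0, 0],
    [0, 0, 0, 0, 0, 0, 0],
    [0, 0, 0, 0, 0, 0, 0.4]
  ],
  "force": 12
}}

```text
clock: 8.9
tool_pos: [0.5414, 0.2442, 0.2767]
eef_rot: [0.998, 0.057, 0.001, -0.0]
contact_force: [-0.4, -0.3, -0.3]
opening: 0.935
finger_force: 0.0
```

Call:
{"method": "step_arm", "body": {
  "series": [
    [0, 0, 0, 0, 0, 0, 0.6],
    [0, 0, 0, 0, 0, 0, 0.8],
    [0, 0, 0, 0, 0, 0, 0.9],
    [0, 0, 0, 0, 0, 0, 0.95],
    [0, 0, 0, 0, 0, 0, 0.95],
    [0, 0, 0, 0, 0, 0, 0.95],
    [0, 0, 0, 0, 0, 0, 0.95],
    [0, 0, 0, 0, 0, 0, 0.95],
    [0, 0, 0, 0, 0, 0, 0.95]
  ]
}}

```text
clock: 9.8
tool_pos: [0.5405, 0.2445, 0.2757]
eef_rot: [0.998, 0.058, -0.0, 0.0]
contact_force: [-0.8, 0.0, 0.7]
opening: 0.179
finger_force: 12.0
```

Run:
```python
from ang import *
def tcp(q):
    y=-.223*np.cos(q)+.009*np.sin(q); z=.223*np.sin(q)+.009*np.cos(q)
    f=1.614-q
    y+=.0158*np.sin(f); z-=.0158*np.cos(f)
    return Hn+Y*y+np.array([0,0,z])
q=np.linspace(1.614,.834,9); T=np.array([tcp(a) for a in q]); print(T[0],T[-1])
print((np.diff(T,axis=0)*1000/5).round(2)); print((.78/40*X).round(4), q.round(3))
print(T.round(4))
```

```text
[0.53999927 0.24387943 0.2746032 ] [0.55743937 0.09420865 0.2279742 ]
[[ 0.47 -4.01  0.17]
 [ 0.47 -4.01 -0.23]
 [ 0.46 -3.97 -0.62]
 [ 0.45 -3.89 -1.01]
 [ 0.44 -3.77 -1.38]
 [ 0.42 -3.62 -1.75]
 [ 0.4  -3.44 -2.09]
 [ 0.37 -3.22 -2.42]]
[0.0194 0.0023 0.    ] [1.614 1.517 1.419 1.322 1.224 1.126 1.029 0.932 0.834]
[[0.54   0.2439 0.2746]
 [0.5423 0.2238 0.2754]
 [0.5447 0.2038 0.2743]
 [0.547  0.1839 0.2712]
 [0.5493 0.1645 0.2662]
 [0.5515 0.1456 0.2593]
 [0.5536 0.1275 0.2505]
 [0.5556 0.1103 0.2401]
 [0.5574 0.0942 0.228 ]]
```

Call:
{"method": "step_arm", "body": {
  "series": [
    [0.5, -4, 0.2, 0.0194, 0.0023, 0, 0.95],
    [0.5, -4, 0.2, 0.0194, 0.0023, 0, 0.95],
    [0.5, -4, 0.2, 0.0194, 0.0023, 0, 0.95],
    [0.5, -4, 0.2, 0.0194, 0.0023, 0, 0.95],
    [0.4, -4, 0.2, 0.0194, 0.0023, 0, 0.95],
    [0.5, -4, -0.2, 0.0194, 0.0023, 0, 0.95],
    [0.5, -4, -0.2, 0.0194, 0.0023, 0, 0.95],
    [0.5, -4, -0.2, 0.0194, 0.0023, 0, 0.95],
    [0.5, -4, -0.3, 0.0194, 0.0023, 0, 0.95],
    [0.4, -4, -0.3, 0.0194, 0.0023, 0, 0.95]
  ],
  "force": 20
}}

```text
clock: 10.8
tool_pos: [0.5446, 0.204, 0.2756]
eef_rot: [0.993, 0.058, -0.007, -0.098]
contact_force: [-4.9, -0.9, 4.0]
opening: 0.174
finger_force: 20.0
```

Call:
{"method": "step_arm", "body": {
  "series": [
    [0.5, -4, -0.6, 0.0194, 0.0023, 0, 0.95],
    [0.5, -4, -0.6, 0.0194, 0.0023, 0, 0.95],
    [0.5, -4, -0.6, 0.0194, 0.0023, 0, 0.95],
    [0.4, -4, -0.6, 0.0194, 0.0023, 0, 0.95],
    [0.4, -3.9, -0.7, 0.0194, 0.0023, 0, 0.95],
    [0.5, -3.9, -1, 0.0194, 0.0023, 0, 0.95],
    [0.5, -3.9, -1, 0.0194, 0.0023, 0, 0.95],
    [0.5, -3.9, -1, 0.0194, 0.0023, 0, 0.95],
    [0.4, -3.9, -1, 0.0194, 0.0023, 0, 0.95],
    [0.4, -3.9, -1, 0.0194, 0.0023, 0, 0.95],
    [0, 0, 0, 0, 0, 0, 0.95]
  ]
}}

```text
clock: 11.9
tool_pos: [0.5488, 0.1619, 0.2668]
eef_rot: [0.98, 0.055, -0.013, -0.193]
contact_force: [-5.7, -4.3, 6.6]
opening: 0.17
finger_force: 20.0
```

```bash
python3 -c "
from ang import *
st=r.get_state(); print(st)"
```

```text
{'clock': 11.9, 'q': array([-0.00478589,  0.60872945, -0.24233171,  1.74231399, -0.35147743,
        0.80436999, -1.41544029]), 'qd': array([-0.0161738 , -0.00492184, -0.00326515, -0.00487285,  0.01330173,
        0.00098055, -0.0179167 ]), 'joint_torque': array([ -1.24993086, -44.16059375,  -3.17961439, -16.44226313,
        -1.54331725,  -1.91749357,   0.19509384]), 'tool_pos': array([0.54883348, 0.1618637 , 0.26677355]), 'eef_rot': array([ 0.97952626,  0.05539247, -0.01311391, -0.19310104]), 'contact_force': array([-5.71738302, -4.32296973,  6.59536077]), 'moment': array([-0.635396  ,  1.31645171,  0.50154784]), 'finger_force': 19.974981496925466, 'opening': 0.17044316686282954}
```

Call:
{"method": "step_arm", "body": {
  "series": [
    [0.4, -3.8, -1.4, 0.0194, 0.0023, 0, 0.95],
    [0.4, -3.8, -1.4, 0.0194, 0.0023, 0, 0.95],
    [0.4, -3.8, -1.4, 0.0194, 0.0023, 0, 0.95],
    [0.5, -3.8, -1.4, 0.0194, 0.0023, 0, 0.95],
    [0.5, -3.7, -1.4, 0.0194, 0.0023, 0, 0.95],
    [0.4, -3.6, -1.7, 0.0194, 0.0023, 0, 0.95],
    [0.4, -3.6, -1.7, 0.0194, 0.0023, 0, 0.95],
    [0.4, -3.6, -1.7, 0.0194, 0.0023, 0, 0.95],
    [0.4, -3.6, -1.8, 0.0194, 0.0023, 0, 0.95],
    [0.4, -3.6, -1.8, 0.0194, 0.0023, 0, 0.95]
  ]
}}

```text
clock: 12.9
tool_pos: [0.5525, 0.1258, 0.2513]
eef_rot: [0.956, 0.055, -0.019, -0.288]
contact_force: [-7.3, -5.0, 6.4]
opening: 0.172
finger_force: 20.0
```

Call:
{"method": "step_arm", "body": {
  "series": [
    [0.4, -3.4, -2.1, 0.0194, 0.0023, 0, 0.95],
    [0.4, -3.4, -2.1, 0.0194, 0.0023, 0, 0.95],
    [0.4, -3.4, -2.1, 0.0194, 0.0023, 0, 0.95],
    [0.4, -3.4, -2.1, 0.0194, 0.0023, 0, 0.95],
    [0.4, -3.4, -2.1, 0.0194, 0.0023, 0, 0.95],
    [0.4, -3.2, -2.4, 0.0194, 0.0023, 0, 0.95],
    [0.4, -3.2, -2.4, 0.0194, 0.0023, 0, 0.95],
    [0, 0, 0, 0, 0, 0, 0.95],
    [0, 0, 0, 0, 0, 0, 0.95]
  ]
}}

```text
clock: 13.8
tool_pos: [0.555, 0.1005, 0.235]
eef_rot: [0.934, 0.053, -0.023, -0.351]
contact_force: [-9.0, -10.4, 7.6]
opening: 0.17
finger_force: 20.0
```

Run:
```python
from ang import *
for n in('wrist','scene','side'): snap(n)
report(['wrist','scene','side'])
st=r.get_state(); p=st['tool_pos']; from scipy.spatial.transform import Rotation as R
R0=R.from_quat(st['eef_rot']).as_matrix(); b=p-R0[:,2]*.0158-Hn; print(p,b@X,b@Y,b[2],'q est',np.arctan2(b[2],-b@Y)-np.arctan2(9,223),np.hypot(b@Y,b[2]))
s=load('scene');w=load('wrist');d=load('side')
a=cv2.resize(s['p'][190:290,200:330],(400,300),interpolation=3);b=cv2.resize(d['p'][80:180,220:350],(400,300),interpolation=3)
cv2.imwrite('pics/v3.png',np.vstack([np.hstack([a,b]),np.hstack([cv2.resize(w['p'],(400,300)),np.zeros((300,400,3),np.uint8)])]))
```

```text
wrist red 136 [283.6   5.3] x 0.125 ang [0.825 0.844 0.865] R [0.1268 0.1439 0.1558]
wrist red 136 [283.6   5.3] x 0.1365 ang [0.738 0.787 0.835] R [0.0675 0.0891 0.104 ]
wrist red 136 [283.6   5.3] x 0.148 ang [-0.178  0.549  0.736] R [0.013  0.0355 0.0526]
wrist white 130 [172.2  39.4] x 0.125 ang [-3.051  1.618  3.036] R [0.0931 0.1251 0.3185]
wrist white 130 [172.2  39.4] x 0.1365 ang [-3.033 -0.412  3.008] R [0.0948 0.1589 0.4813]
wrist white 130 [172.2  39.4] x 0.148 ang [-3.067 -2.717  3.049] R [0.1049 0.245  0.6469]
scene red 49 [262.1 250.3] x 0.125 ang [0.279 0.501 0.694] R [0.0678 0.0862 0.0997]
scene red 49 [262.1 250.3] x 0.1365 ang [0.594 0.781 0.912] R [0.0776 0.0971 0.1145]
scene red 49 [262.1 250.3] x 0.148 ang [0.833 0.984 1.075] R [0.0946 0.1133 0.1328]
scene white 51 [294.8 265.3] x 0.125 ang [-2.949  0.795  2.968] R [0.1128 0.1429 0.1754]
scene white 51 [294.8 265.3] x 0.1365 ang [-2.888  0.972  2.958] R [0.1259 0.1504 0.1647]
scene white 51 [294.8 265.3] x 0.148 ang [-3.057  1.091  2.888] R [0.1407 0.1582 0.1771]
side red 0
side white 0
[0.55500576 0.10071333 0.23519374] -0.0016079119772313135 -0.135729072059036 0.17907826471083793 q est 0.8819014494548645 0.22470292809363196
```

View pics/v3.png

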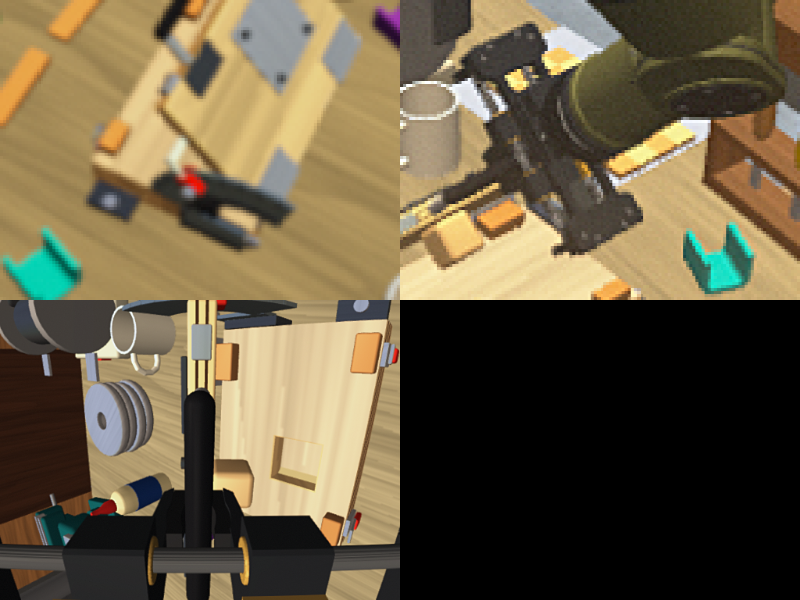

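The scene crop (top left) shows the white pointer at (178,155) just above the red clip (190,180), and the bar still between the fingers (bottom left). About 0.05 rad remains.

Call:
{"method": "step_arm", "body": {
  "series": [
    [0, -1.7, -1, 0.0097, 0.0012, 0, 0.95],
    [0, -1.7, -1, 0.0097, 0.0012, 0, 0.95],
    [0, -1.7, -1, 0.0097, 0.0012, 0, 0.95],
    [0, -1.7, -1, 0.0097, 0.0012, 0, 0.95],
    [0, -1.8, -1.2, 0.0097, 0.0012, 0, 0.95],
    [0, 0, 0, 0, 0, 0, 0.95],
    [0, 0, 0, 0, 0, 0, 0.95]
  ]
}}

```text
clock: 14.65
tool_pos: [0.5557, 0.0931, 0.2293]
eef_rot: [0.926, 0.053, -0.024, -0.374]
contact_force: [-5.5, -4.7, 0.8]
opening: 0.172
finger_force: 20.0
```

```bash
cat > chk.py <<'E'
from ang import *
from scipy.spatial.transform import Rotation as R
s=snap('scene'); st=r.get_state()
R0=R.from_quat(st['eef_rot']).as_matrix(); b=st['tool_pos']-R0[:,2]*.0158-Hn; print('bar q',np.arctan2(b[2],-b@Y)-np.arctan2(9,223),np.hypot(b@Y,b[2]),st['contact_force'])
def proj(p):
    c=(p-s['T'][:3,3])@s['T'][:3,:3]; return cv2.projectPoints((c*[1,-1,-1])[None],np.zeros(3),np.zeros(3),s['K'],s['D'])[0].ravel()
for q in(.78,.83,.88,.93): print(q,'tip',proj(Hn+X*.145+.114*(-Y*np.cos(q)+np.array([0,0,np.sin(q)]))).round(1),'markcentre',proj(Hn+X*.1398+.102*(-Y*np.cos(q)+np.array([0,0,np.sin(q)]))).round(1))
print('red',mask(s,'red').mean(0))
hsv=cv2.cvtColor(s['p'],cv2.COLOR_BGR2HSV); w=cv2.inRange(hsv,(0,0,150),(180,70,255)); w[:, :245]=0;w[:,275:]=0;w[:230]=0;w[265:]=0
print(np.argwhere(w)[:,::-1].tolist())
cv2.imwrite('pics/v%d.png'%int(st['clock']*10),cv2.resize(s['p'][225:270,235:295],(800,600),interpolation=cv2.INTER_NEAREST))
print('pics/v%d.png'%int(st['clock']*10))
E
python3 chk.py; cp pics/v1*.png pics/last.png
```

```text
bar q 0.8356772958501634 0.2247918271064837 [-4.93710034 -5.21472659 -0.38607775]
0.78 tip [256.9 249. ] markcentre [260.3 250. ]
0.83 tip [258.2 249. ] markcentre [261.5 249.9]
0.88 tip [259.6 249. ] markcentre [262.8 250. ]
0.93 tip [261.1 249.1] markcentre [264.1 250. ]
red [262.12 250.12]
[[256, 236], [257, 236], [258, 236], [255, 237], [256, 237], [257, 237], [258, 237], [255, 238], [256, 238], [257, 238], [258, 238], [254, 239], [255, 239], [256, 239], [257, 239], [258, 239], [254, 240], [255, 240], [256, 240], [257, 240], [253, 241], [254, 241], [255, 241], [256, 241], [257, 241], [252, 242], [253, 242], [254, 242], [255, 242], [256, 242], [252, 243], [253, 243], [254, 243], [255, 243], [253, 244], [254, 244], [255, 244], [254, 245], [255, 245], [256, 245], [254, 246], [255, 246], [256, 246], [257, 246], [256, 247], [257, 247], [257, 248], [261, 253], [262, 253], [261, 254]]
pics/v147.png
```

View pics/last.png

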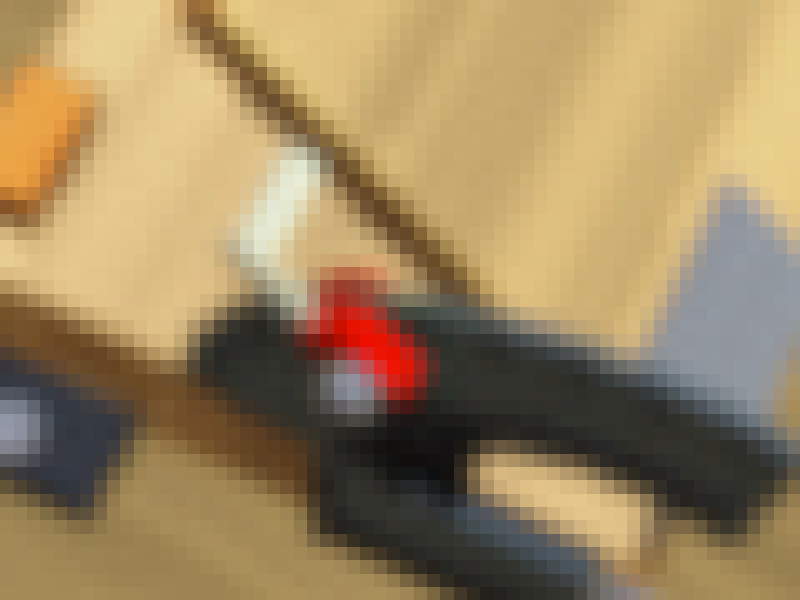

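The crop shows the pointer's tip meeting the clip's edge at about (300,310). I'll cross-check the lid angle from its outer face.

Run:
```python
from ang import *
s=load('scene'); c=cloud(s); d=c-Hn; px,py,z=d@X,d@Y,d[...,2]
rad=-py*np.cos(.835)+z*np.sin(.835); nor=py*np.sin(.835)+z*np.cos(.835)
hsv=cv2.cvtColor(s['p'],cv2.COLOR_BGR2HSV)
m=(abs(px)<.115)&(rad>.03)&(rad<.18)&(abs(nor)<.04)&(hsv[...,1]>60)&(hsv[...,2]>120)
q=np.c_[px[m],rad[m],nor[m]]
for i in range(4):
    A=np.c_[q[:,:2],np.ones(len(q))]; k=np.linalg.lstsq(A,q[:,2],rcond=None)[0]; e=q[:,2]-A@k; q=q[abs(e)<max(.002,2*e.std())]
print(len(q),k,e.std(),'lid q',.835+np.arctan(k[1]))
```

```text
1497 [-0.01240948  0.00236488  0.01957473] 0.001059661056779793 lid q 0.837364874809833
```

```bash
python3 -c "
from plant import r
print(r.finish_job())"
```

```text
the job is handed in; nothing more can be done
None
```

The bracket is in the green tray, and the arm is holding the lid by its bar at about 0.837 rad, against the clip's measured 0.832, ready for you to tighten the stay knob.

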